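Switch the mill-ball feeder to its other chute

ROBOT

A 6-joint arm with a two-finger parallel gripper is mounted at the origin on the work surface. World frame = base frame: x ahead of the robot, y to its left, z up, the work surface at z = 0. Lengths are in m, angles in rad, forces in N, time in s.
With the tool pointing down it reaches from about 0.35 to 1 m from the base axis. Payload 7.1 kg.
Tool frame: the origin (TCP) lies midway between the tips of the shut fingers; the grasp point (between the pads) lies 19 mm behind it; z points along the fingers, y is the line along which they close (so a half turn about z gives the same grasp; the last joint's range is limited). The gripper opens to 85 mm and grips with 20 to 120 N. Pads are 22 mm wide; open, the fingers measure 114 mm over their backs; the gripper's body (76 mm by 85 mm) begins 54 mm behind the grasp point. The pads swing forward as they close: fully open they stand 13 mm farther back than shut.
Start: joints at [-1.292, 0.423, 1.63, -0, 1.089, -0.019], TCP at [0.183, -0.597, 0.231] pointing down, gripper open.
Joint ranges: [-3, 3], [-0.9, 2.11], [0.09, 2.58], [-1.31, 4.45], [0.11, 2.69], [-2.54, 2.54]. Speed limits (rad/s): [2.39, 2.39, 3.01, 3.14, 3.14, 3.14].

INTERFACE

Orientations are given as a unit quaternion [w, x, y, z].
In Python, from plant import bot, grab_frame, ticket gives the robot as it stands.
- The arm moves only by the tool jog_arm, never from a script. Its argument "deltas" is a list that holds one entry, the list of rows, each a list of 7 numbers: the turn, a rotation vector about the tool's x, y, z in degrees, then the shift along the tool's x, y, z in mm, then the finger opening in mm, from 0 to 85.4. In form: [[[wx, wy, wz, x, y, z, fingers], ...]]. A call has 1 to 8 rows; each row is the pose to reach, as a shift and turn from the pose commanded when the call began, along the tool's axes at that moment; what a row does not reach only later rows make up. A row lasts 1/12 s, in which the tool goes at most 41.7 mm and 7.16 degrees, less where a joint would pass 70% of its speed; a pose out of reach is approached as far as the arm can. A call with a gripper value outside its range is refused whole. The fingers move at their own pace and stop on an object; the grip force is fixed at half the most. Time passes only in rows, so rows that repeat a pose let the fingers close. It gives the time, the measured TCP pose, the force, the opening and the grip force at its end, in the units of the state.
- bot.state(): the state, without advancing time (a new reading comes with each control period).
- grab_frame(name): name is "scene" or "top"; returns a dict with "pixels" (384x512x3 uint8, red, green, blue), "fx", "fy", "cx", "cy" (pixels), "R" (3x3) and "t" (3): a world point X has camera coordinates R X + t. Camera axes: x right, y down, z forward; pixel columns grow to the right and rows downward; lengths in m; the calibration is good to about 2 mm. A picture is of the moment at which its call begins. There is no depth.
- ticket.finish_job(): hands the job in; it is judged then, once.
The state is a dict: "time_s": time; "joint_positions": joint angles; "qd": joint speeds; "tau": joint torques, N m; "position": TCP position; "orientation": TCP orientation; "wrist_force": force on the tool from outside, world axes, zero at the start; "ft_torque": the same for the moment, N m; "finger_gap": finger opening in m; "grip_force": force on a finger pad.
Only numpy, scipy, OpenCV 4.12 (cv2) and the standard library are available. Lean on these libraries where they do the work, as an engineer would, in place of code of your own. Each camera call takes 0.05 s, during which the arm holds its last target. There are 200 camera calls.

TASK

The feeder's seesaw trough is tipped towards one run-out chute: with shut fingers press its raised end down so that it rocks over its pivot and rests the other way. Then push the black block of the ball stop to the robot's left, along its bars as far as it goes, so that all three balls roll down into the other run-out chute, and let go of everything. Do not touch or lift the balls, and leave the pottery and tools around the feeder where they are.

Things in the scene. Friction and masses are not known exactly. Their poses are not given: they have to be found in the camera images.
- feeder: Fixed bench-top ball feeder in bare metal. Origin on the table under the seesaw's pivot; x runs away from the robot along the feed chute, y to the left along the seesaw, z up. Feed chute: 50 mm wide channel above the x axis, from x = 28 mm (floor 159 mm above the table) rising at 0.15 rad to x = 250 mm, side walls 24 mm.
- run_left (a point): Point on the floor of the left run-out chute near its closed end: 80 mm wide, sloping down and outwards from y = 120 mm (79 mm high) to the end wall (95 mm high) at y = 291 mm in the feeder's frame.
- run_right (a point): The same for the right run-out chute, at -y.
- rocker (a joint): Tilt of the seesaw, a steel trough 260 mm long and 80 mm wide along the feeder's y, pivoted 95 mm above the table. +0.22 rad: left (+y) end down, balls go left; -0.22: right end down, balls go right. Top-heavy: rests on either end stop, and once past level (0) it falls over by itself. About 1 N on the raised pad tips it. Its robot-side wall is higher in the middle (185 mm above the table) and bears a dark weight.
- pad_left (a point): Centre of the top face of the left press pad: a flat steel ear 45 mm (feeder x) by 50 mm (feeder y) by 6 mm on the robot's side of the trough, 62 mm from its middle line and 100 mm to the left of the pivot. About 166 mm above the table when this end is up, 122 mm when it is down, 145 mm at level.
- pad_right (a point): The same for the right press pad, 100 mm to the right of the pivot.
- stop (a joint): Travel of the ball stop in m: a steel blade across the feed chute, sliding to the feeder's +y (left) by up to 0.06 m. 0 to 0.006: shut, balls held; from about 0.045: chute clear. Stays where it is left; about 1.5 N moves it.
- stop_block (a point): Centre of the black block on top of the stop, by which it is pushed: 28 mm (feeder x) by 32 mm (feeder y) by 34 mm high, its underside 219 and top 253 mm above the table, above two guide bars along y (tops 216 mm high, from y = -65 to +125 mm in the feeder's frame, at x = 90 mm). Moves with the stop. Above the bars the space beside the block is free.
- ball1: White ceramic grinding ball, 32 mm diameter, 60 g, origin at its centre; number 1 in the queue in the feed chute behind the stop (1 next to it).
- ball2: White ceramic grinding ball, 32 mm diameter, 60 g, origin at its centre; number 2 in the queue in the feed chute behind the stop (1 next to it).
- ball3: White ceramic grinding ball, 32 mm diameter, 60 g, origin at its centre; number 3 in the queue in the feed chute behind the stop (1 next to it).
- bowl_low: Bystander: dark green bowl, 110 mm wide, 45 mm high, origin under its centre; behind the left run-out chute.
- mug: Bystander: blue mug, 80 mm wide, 85 mm high, origin under its centre; right of the feed chute.
- crock: Bystander: dark red lidded crock, 90 mm wide, 93 mm high, origin under its centre; left, on the robot's side of the feeder.
- dish: Bystander: yellow dish, 100 mm wide, 35 mm high, origin under its centre; right, on the robot's side of the feeder.
- kiln_post: Bystander: kiln prop, plain cylinder 36 mm across, 60 mm high, origin under its centre; right of the feed chute.
- brush: Bystander: glaze brush lying on the robot's side of the feeder.
Not all that is in view belongs to the job. What is shaped like the ball2 but pink is not meant.

How it is judged:
On the way, in this order (a step that is already met when the one before it is completed fails the run):
1. the seesaw is rocked over to its other side (distance of pad_left from where it was at the start of the episode above 0.026 m and (value of joint rocker above 0.17 rad or value of joint rocker below -0.17 rad)), for 0.2 s.
2. then the ball stop is pushed clear of the feed chute (value of joint stop above 0.038 m), for 0.2 s.
At the end, for the whole second after the job is handed in: The seesaw rests on the side opposite to its start (tilt over 0.17 rad, pad moved over 26 mm), the stop is pushed aside by more than 38 mm, and all three balls lie still (under 0.05 m/s) in the run-out chute on the seesaw's low side, over 150 mm from the pivot along y (distance of pad_left from where it was at the start of the episode above 0.026 m and ((value of joint rocker above 0.17 rad and y of each of ball1, ball2, ball3 in the frame of feeder above 0.15 m) or (value of joint rocker below -0.17 rad and y of each of ball1, ball2, ball3 in the frame of feeder below -0.15 m)) and value of joint stop above 0.038 m and x of ball1 in the frame of feeder between -0.035 and 0.035 m and height (world z) of ball1 between 0.035 and 0.12 m and linear speed of each of ball1, ball2, ball3 below 0.05 m/s and x of ball2 in the frame of feeder between -0.035 and 0.035 m and height (world z) of ball2 between 0.035 and 0.12 m and x of ball3 in the frame of feeder between -0.035 and 0.035 m and height (world z) of ball3 between 0.035 and 0.12 m); the robot touches nothing.
It fails at once if a ball is touched by the robot (contact force between any of the fingers, the arm and ball1 above 0.3 N or contact force between any of the fingers, the arm and ball2 above 0.3 N or contact force between any of the fingers, the arm and ball3 above 0.3 N).
It fails at once if a ball is lifted out of the chutes (height (world z) of any of ball1, ball2, ball3 above 0.24 m).
It fails at once if pottery or tools round the feeder are shifted more than 30 mm, lifted or tipped over (distance of any of bowl_low, mug, crock, dish, kiln_post, brush from where it was at the start of the episode above 0.03 m or angle between any of bowl_low, mug, crock, dish, kiln_post's own z axis and vertical above 0.5 rad).
It also fails if it takes over 42 s, if anything falls off the work surface, if the arm or the gripper's body presses on something with over 40 N, if the wrist force passes 120 N, or if a joint passes its speed limit or range.

## Working session

There is one attempt and no reset: what is moved stays moved. The work goes in short steps, Python scripts to look and compute and a tool call to move; the robot and the scene stay as the last step left them, time stands still between calls to the robot, and variables do not carry over. Pictures are saved under pics/ and viewed, at most 10 in all, crops included, and the job is handed in when it is done.

Besides the shell and the picture viewer there is one more tool, called by a JSON object that holds its "method" and its "body", one argument or row to a line. jog_arm: Moves the arm, as the interface text tells. Its arguments: {"type":"object","properties":{"deltas":{"type":"array"}},"required":["deltas"]}

```bash
mkdir -p pics
python3 - <<'E'
from plant import bot, grab_frame
import cv2,numpy as np,pickle
s=bot.state();print(s)
d={}
for n in("scene","top"):
    f=grab_frame(n);d[n]=f;cv2.imwrite(f"pics/{n}0.png",f["pixels"][:,:,::-1]);print(n,f["fx"],f["cx"],f["cy"],np.round(f["R"],3).tolist(),np.round(f["t"],3))
pickle.dump(d,open("f0.pkl","wb"))
E
```

```text
{'time_s': 0.0, 'joint_positions': array([-1.29201388e+00,  4.23849509e-01,  1.63068686e+00,  5.23288137e-06,
        1.08859161e+00, -1.90157804e-02]), 'qd': array([-0.00026806, -0.00057916, -0.00090583,  0.00062403, -0.00039206,
        0.00044524]), 'tau': array([ 1.28287145e-03, -5.57383633e+01, -2.81742471e+01,  1.46716883e-05,
        7.33194582e-03, -1.00796495e-05]), 'position': array([ 0.18325219, -0.59696371,  0.23054151]), 'orientation': array([-7.61500018e-04,  9.88934882e-01,  1.48348274e-01, -9.71292612e-05]), 'wrist_force': array([-0.05424334,  0.48386659,  1.25593495]), 'ft_torque': array([-0.00861962, -0.00832684,  0.00573584]), 'grip_force': 0.0, 'finger_gap': 0.085425780095654}
scene 367.7636183083557 250.74965548872848 187.07458905721862 [[0.745, 0.668, 0.001], [0.379, -0.422, -0.823], [-0.549, 0.613, -0.567]] [-0.411 -0.124  1.274]
top 466.3471853901059 257.1227262927444 204.99360996812248 [[0.005, -1.0, -0.001], [-0.974, -0.005, -0.226], [0.226, 0.002, -0.974]] [-0.031  0.613  1.091]
```

View pics/scene0.png

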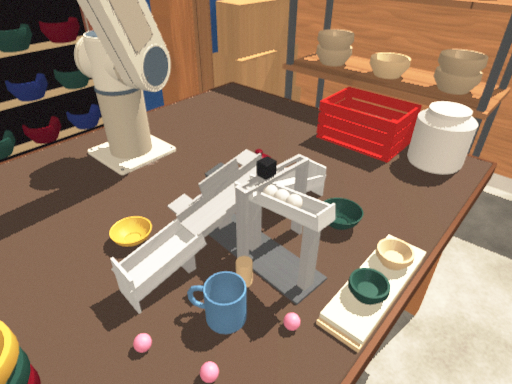

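View pics/top0.png

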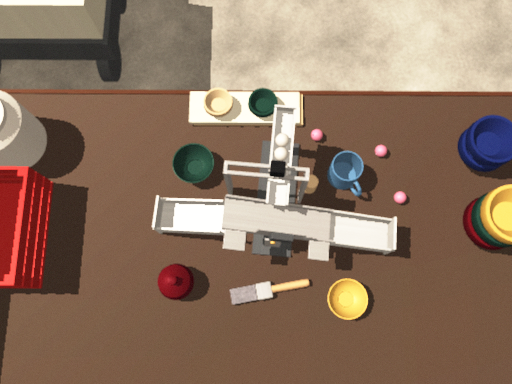

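The top view shows the feeder slightly yawed: block at about (278,168), pads at about (235,240) on the left and (319,250) on the right, three white balls near (281,145). The pink balls at (317,135), (381,151) and (400,198) are decoys. Next I'll enlarge the feeder to see the tilt.

Run:
```python
import cv2
a=cv2.imread("pics/top0.png")[90:270,145:405];b=cv2.imread("pics/scene0.png")[140:310,100:340]
a=cv2.resize(a,(780,540),interpolation=cv2.INTER_CUBIC);b=cv2.resize(b,(768,544),interpolation=cv2.INTER_CUBIC)
cv2.imwrite("pics/ta.png",a);cv2.imwrite("pics/sb.png",b)
```

```text
(no output)
```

View pics/ta.png

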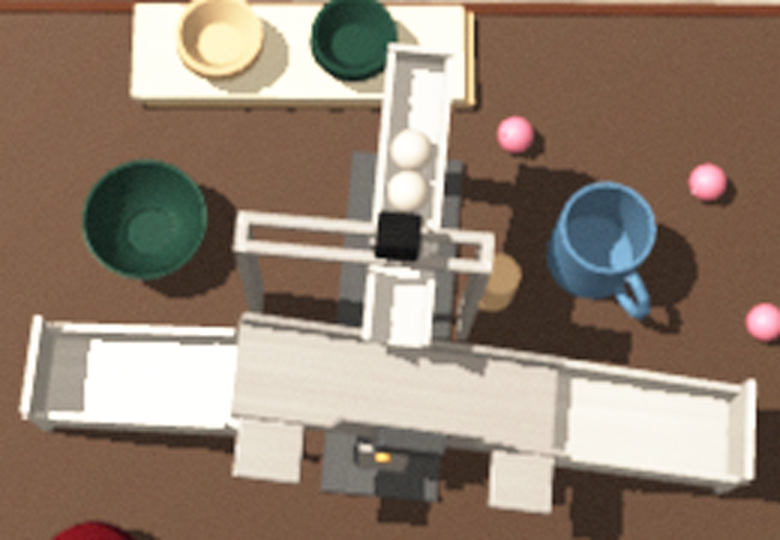

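View pics/sb.png

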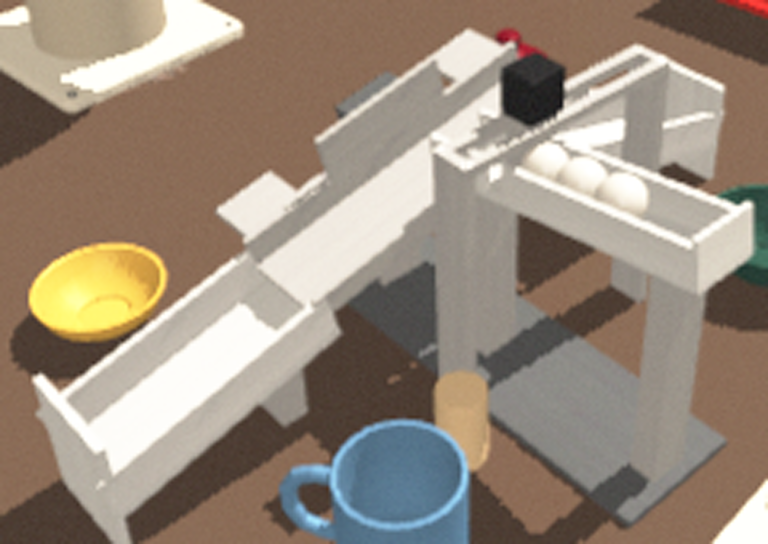

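The crop views show the trough's right end down: the left pad is larger (crop 268,450) and the floor falls towards the right chute. I'll check this numerically while fitting the feeder's pose.

```bash
cat > h.py <<'E'
import numpy as np
def ray(f,u,v,z):
    d=f["R"].T@np.array([(u-f["cx"])/f["fx"],(v-f["cy"])/f["fy"],1]);c=-f["R"].T@f["t"]
    return c+d*(z-c[2])/d[2]
def proj(f,X):
    p=f["R"]@X+f["t"];return np.array([f["fx"]*p[0]/p[2]+f["cx"],f["fy"]*p[1]/p[2]+f["cy"]])
E
python3 - <<'E'
import pickle,cv2,numpy as np
from h import *
from scipy.optimize import least_squares
d=pickle.load(open("f0.pkl","rb"));T,S=d["top"],d["scene"]
for n,f,r in(("T",T,(150,190,262,300)),("S",S,(155,185,250,285))):
    m=f["pixels"].max(2)<60;m2=np.zeros_like(m);m2[r[0]:r[1],r[2]:r[3]]=m[r[0]:r[1],r[2]:r[3]]
    k,l,st,c=cv2.connectedComponentsWithStats(m2.astype(np.uint8))
    i=1+st[1:,4].argmax();print(n,st[i],c[i])
    if n=="T":bT=c[i]
    else:bS=c[i]
obs=[(T,(234.3,240)),(T,(318.7,250.7)),(S,(184.4,204.7)),(T,tuple(bT)),(S,tuple(bS))]
for h in(-1,1):
    c,s=np.cos(.22),np.sin(.22)*h
    pt=lambda y:np.array([-.062,c*y-(-s)*.05, .095+.05*c-s*y])
    # roll: h=+1 left down
    L,Rp=pt(.1),pt(-.1)
    P=[L,Rp,Rp,np.array([.09,0,.24]),np.array([.09,0,.236])]
    def w(p,X):return np.array([p[0]+np.cos(p[2])*X[0]-np.sin(p[2])*X[1],p[1]+np.sin(p[2])*X[0]+np.cos(p[2])*X[1],X[2]])
    res=lambda p:np.concatenate([proj(f,w(p,X))-np.array(o) for X,(f,o) in zip(P,obs)])
    r=least_squares(res,[.55,0,-.1],loss="soft_l1");print(h,r.cost,r.x,np.round(r.fun,1) ,np.round(res(r.x),1))
    p=r.x
    print("padL",w(p,L),"padR",w(p,Rp),"block",w(p,P[3]))
p
print("crock",ray(T,175,280,.09),"bowl",ray(T,194,163,.04))
E
```

```text
T [270 161  15  16 209] [277.36842105 168.50717703]
S [257 157  19  22 331] [266.02114804 167.65861027]
-1 3.8585630219656526 [ 0.56654735 -0.06613992 -0.05766881] [-0.4  0.3 -0.2 -2.3 -2.3 -1.1  0.1 -0.6 -0.2 -0.1] [-0.4  0.3 -0.2 -2.3 -2.3 -1.1  0.1 -0.6 -0.2 -0.1]
padL [0.50964628 0.02396774 0.16561783] padR [ 0.49839675 -0.17088729  0.12197191] block [ 0.65639773 -0.07132723  0.24      ]
1 31.84502042697372 [ 0.5666671  -0.07717177  0.04973546] [ -1.4   7.6   0.3  -9.6   0.2 -16.    0.7  -0.7  -0.6   0.2] [ -1.4   7.6   0.3  -9.6   0.2 -16.    0.7  -0.7  -0.6   0.2]
padL [0.49934963 0.02811296 0.12197191] padR [ 0.50905297 -0.16682518  0.16561783] block [ 0.65655581 -0.07269743  0.24      ]
crock [0.42613392 0.16517818 0.09      ] bowl [0.73201107 0.13794787 0.04      ]
```

{"method": "jog_arm", "body": {
  "deltas": [
    [[0,0,5,25,-25,-10,0],[0,0,10,50,-50,-25,0],[0,0,15,75,-80,-35,0],[0,0,20.4,100,-107,-40,0],[0,0,20.4,127,-133,-40,0],[0,0,20.4,154,-160,-40,0],[0,0,20.4,180,-187,-40,0],[0,0,20.4,205,-215,-40,0]]
  ]
}}

```text
time_s: 0.77
position: [0.3167, -0.33, 0.2712]
orientation: [-0.0, 1.0, -0.029, 0.0]
wrist_force: [1.2, -0.4, 1.3]
finger_gap: 0.0002
grip_force: 0.0
```

```bash
cat >> h.py <<'E'
P=np.array([.5665,-.0661]);A=-.0577
def feed(xy):  # world -> feeder mm
    c,s=np.cos(A),np.sin(A);return np.array([[c,s],[-s,c]])@(np.array(xy)-P)*1000
E
python3 - <<'E'
from plant import bot
from h import *
s=bot.state();q=s["orientation"];print(s["time_s"],s["position"],2*np.arctan2(q[2],q[1]),q,feed(s["position"][:2]))
E
```

```text
0.7667 [ 0.31668786 -0.33004749  0.27121857] -0.05861396598206063 [-4.87577361e-05  9.99570580e-01 -2.93027878e-02  1.57304776e-05] [-234.17508698 -277.9144012 ]
```

{"method": "jog_arm", "body": {
  "deltas": [
    [[0,0,0,14,-32,0,0],[0,0,0,28,-64,0,0],[0,0,0,42,-96,0,0],[0,0,0,56,-128,0,0],[0,0,0,70,-160,0,0],[0,0,0,84,-192,0,0],[0,0,0,98,-224,0,0],[0,0,0,112,-256,0,0]]
  ]
}}

```text
time_s: 1.43
position: [0.4432, -0.081, 0.2712]
orientation: [-0.0, 1.0, -0.029, -0.0]
wrist_force: [0.5, -0.1, 0.1]
finger_gap: -0.0001
grip_force: 0.0
```

{"method": "jog_arm", "body": {
  "deltas": [
    [[0,0,0,14,-32,0,0],[0,0,0,28,-64,0,0],[0,0,0,41,-92,0,0],[0,0,0,54,-120,0,0],[0,0,0,54,-120,25,0],[0,0,0,54,-120,50,0],[0,0,0,54,-120,75,0],[0,0,0,54,-120,75,0]]
  ]
}}

```text
time_s: 2.1
position: [0.5006, 0.0341, 0.192]
orientation: [0.0, 1.0, -0.029, -0.004]
wrist_force: [-0.6, -0.0, 0.4]
finger_gap: 0.0
grip_force: 0.0
```

Run:
```python
from plant import bot,grab_frame
from h import *
import cv2
s=bot.state();print(s["time_s"],s["position"],s["wrist_force"],feed(s["position"][:2]))
a=grab_frame("top")["pixels"][150:300,160:360,::-1];b=grab_frame("scene")["pixels"][100:250,130:330,::-1]
cv2.imwrite("pics/c1.png",cv2.resize(np.vstack([a,b]),(800,600) if 0 else (400,600)))
```

```text
2.1 [0.50058498 0.03408916 0.19198699] [-0.57943208 -0.01439371  0.44362076] [-71.58303047  96.22123697]
```

View pics/c1.png

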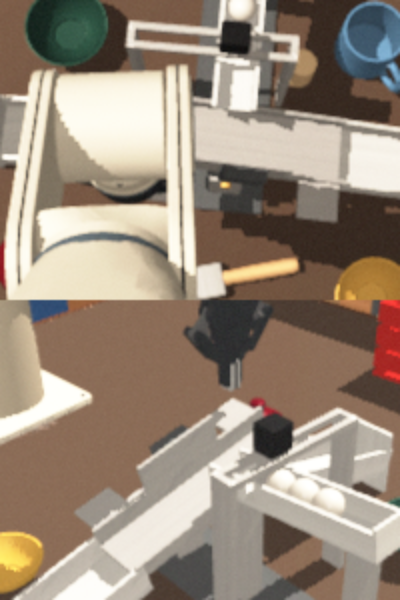

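The picture shows the shut fingers above the left pad (scene part, near (230,375)) and the block at (272,435). They are clear of the wall, so I'll press down.

{"method": "jog_arm", "body": {
  "deltas": [
    [[0,0,0,2,0,12,0],[0,0,0,2,0,22,0],[0,0,0,2,0,30,0],[0,0,0,2,0,38,0],[0,0,0,2,0,46,0],[0,0,0,2,0,53,0],[0,0,0,2,0,60,0],[0,0,0,2,0,60,0]]
  ]
}}

```text
time_s: 2.87
position: [0.5049, 0.0337, 0.1348]
orientation: [0.0, 1.0, -0.029, -0.001]
wrist_force: [-0.9, 0.8, -0.9]
finger_gap: -0.0002
grip_force: 0.0
```

{"method": "jog_arm", "body": {
  "deltas": [
    [[0,0,0,0,0,0,0],[0,0,0,0,0,0,0],[0,0,0,0,0,-30,0],[0,0,0,0,0,-60,0],[0,0,0,0,0,-95,0],[0,0,0,0,0,-130,0],[0,0,0,-10,20,-150,0],[0,0,0,-20,50,-160,0]]
  ]
}}

```text
time_s: 3.53
position: [0.4849, -0.0142, 0.3004]
orientation: [-0.0, 1.0, -0.028, 0.003]
wrist_force: [1.1, -0.3, 0.3]
finger_gap: -0.0
grip_force: 0.0
```

Run:
```python
from plant import bot,grab_frame
from h import *
import cv2
s=bot.state();print(s["time_s"],s["position"],s["wrist_force"],feed(s["position"][:2]))
a=grab_frame("top")["pixels"][150:300,160:360,::-1];b=grab_frame("scene")["pixels"][130:280,110:310,::-1]
cv2.imwrite("pics/c2.png",cv2.resize(np.vstack([a,b]),(400,600)))
```

```text
3.5333 [ 0.48488691 -0.0141554   0.3003934 ] [ 1.0655614  -0.32552089  0.3391793 ] [-84.47280672  47.15168721]
```

View pics/c2.png

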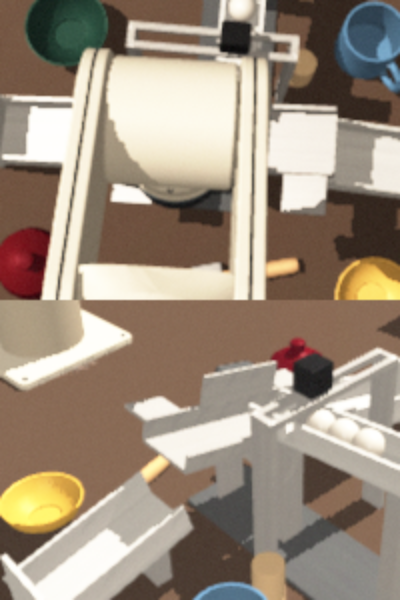

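The seesaw has rocked over: in the scene part its right end is raised at (160,440). Next I'll move to the right of the black block.

{"method": "jog_arm", "body": {
  "deltas": [
    [[0,0,0,28,20,0,0],[0,0,0,58,40,0,0],[0,0,0,88,60,0,0],[0,0,0,118,80,0,0],[0,0,0,148,94,0,0],[0,0,0,174,102,0,0],[0,0,0,174,102,0,0],[0,0,0,174,102,0,0]]
  ]
}}

```text
time_s: 4.3
position: [0.6512, -0.127, 0.2952]
orientation: [-0.0, 1.0, -0.029, -0.001]
wrist_force: [-0.9, 0.1, -0.8]
finger_gap: 0.0
grip_force: 0.0
```

Run:
```python
from plant import bot,grab_frame
from h import *
import cv2
s=bot.state();print(s["time_s"],s["position"],s["orientation"],s["wrist_force"],feed(s["position"][:2]))
b=grab_frame("scene")["pixels"][90:240,160:360,::-1]
cv2.imwrite("pics/c3.png",cv2.resize(b,(600,450)))
```

```text
4.3 [ 0.65123678 -0.12700681  0.29521389] [-2.25858900e-04  9.99566026e-01 -2.94496849e-02 -6.51387128e-04] [-0.9103108   0.14434719 -0.82606151] [ 88.1081346  -55.91884913]
```

View pics/c3.png

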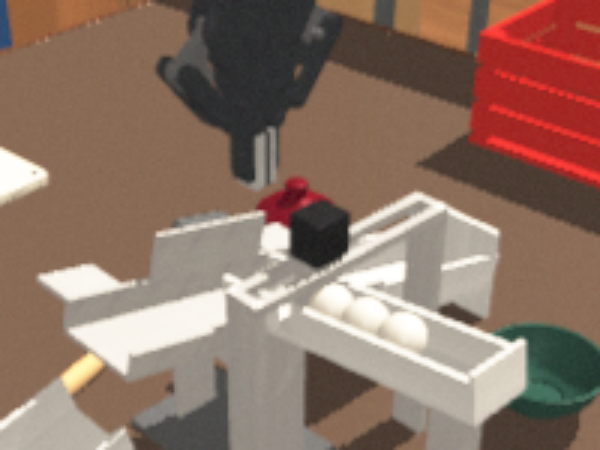

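The fingers (255,185) are to the right of the block (320,235). I'll descend, then push left.

{"method": "jog_arm", "body": {
  "deltas": [
    [[0,0,0,2,0,20,0],[0,0,0,2,0,40,0],[0,0,0,2,0,55,0],[0,0,0,2,0,65,0],[0,0,0,2,0,65,0],[0,0,0,2,-8,65,0],[0,0,0,2,-16,65,0],[0,0,0,2,-24,65,0]]
  ]
}}

```text
time_s: 5.02
position: [0.6548, -0.1021, 0.2328]
orientation: [0.0, 1.0, -0.029, 0.001]
wrist_force: [-0.4, -0.1, -0.4]
finger_gap: 0.0001
grip_force: 0.0
```

{"method": "jog_arm", "body": {
  "deltas": [
    [[0,0,0,0,-7,0,0],[0,0,0,0,-14,0,0],[0,0,0,0,-21,0,0],[0,0,0,0,-28,0,0],[0,0,0,0,-35,0,0],[0,0,0,0,-42,0,0],[0,0,0,0,-48,0,0],[0,0,0,0,-48,0,0]]
  ]
}}

```text
time_s: 5.68
position: [0.6568, -0.0537, 0.2311]
orientation: [-0.0, 1.0, -0.029, -0.0]
wrist_force: [-0.8, -0.1, -0.2]
finger_gap: -0.0001
grip_force: 0.0
```

Run:
```python
from plant import bot,grab_frame
from h import *
import cv2
s=bot.state();print(s["time_s"],s["position"],s["orientation"],s["wrist_force"],feed(s["position"][:2]))
b=grab_frame("scene")["pixels"][90:240,160:360,::-1]
cv2.imwrite("pics/c4.png",cv2.resize(b,(600,450)))
```

```text
5.6833 [ 0.65683551 -0.05372068  0.23110317] [-3.32303067e-04  9.99588240e-01 -2.86903676e-02 -3.22079583e-04] [-0.79433098 -0.09378205 -0.17226334] [89.4712842  17.56818955]
```

View pics/c4.png

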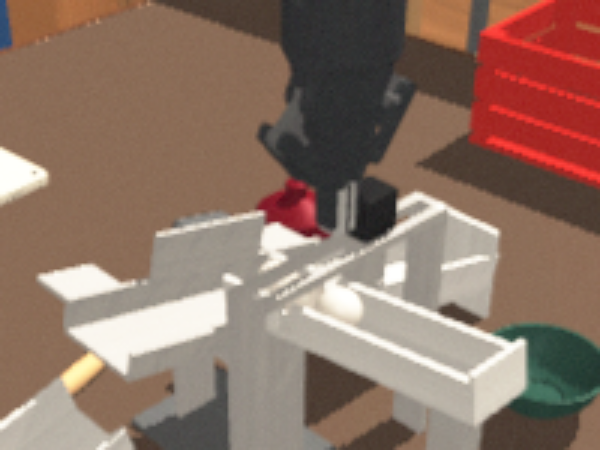

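The block (375,205) has moved left and the balls are rolling. I'll finish the travel, then back off.

{"method": "jog_arm", "body": {
  "deltas": [
    [[0,0,0,0,-4,0,0],[0,0,0,0,-7,0,0],[0,0,0,0,-9,0,0],[0,0,0,0,-11,0,0],[0,0,0,0,-11,0,0]]
  ]
}}

```text
time_s: 6.15
position: [0.6573, -0.0464, 0.2311]
orientation: [0.002, 1.0, -0.029, -0.0]
wrist_force: [-0.7, -10.5, -0.4]
finger_gap: -0.0002
grip_force: 5.2
```

{"method": "jog_arm", "body": {
  "deltas": [
    [[0,0,0,0,8,0,0],[0,0,0,0,16,0,0],[0,0,0,0,16,-25,0],[0,0,0,0,16,-55,0],[0,0,0,0,16,-85,0],[0,0,0,-20,40,-100,0],[0,0,0,-40,70,-100,0],[0,0,0,-60,100,-100,0]]
  ]
}}

```text
time_s: 6.82
position: [0.5919, -0.141, 0.333]
orientation: [0.0, 1.0, -0.028, 0.002]
wrist_force: [0.5, -0.5, -0.9]
finger_gap: 0.0001
grip_force: 0.0
```

{"method": "jog_arm", "body": {
  "deltas": [
    [[0,0,0,-20,30,0,0],[0,0,0,-40,60,0,0],[0,0,0,-60,90,0,0],[0,0,0,-80,120,0,0],[0,0,0,-100,150,0,0],[0,0,0,-120,180,0,0],[0,0,0,-140,210,0,0],[0,0,0,-140,210,0,0]]
  ]
}}

```text
time_s: 7.48
position: [0.4365, -0.3461, 0.3315]
orientation: [0.001, 1.0, -0.031, -0.0]
wrist_force: [0.6, -0.1, -0.1]
finger_gap: 0.0
grip_force: 0.0
```

Run:
```python
from plant import bot,grab_frame
from h import *
import cv2
s=bot.state();print(s["time_s"],s["position"],s["wrist_force"])
T=grab_frame("top");a=T["pixels"][90:310,145:405,::-1]
c,q=np.cos(A),np.sin(A)
w=lambda x,y,z:np.array([P[0]+c*x-q*y,P[1]+q*x+c*y,z])
print(proj(T,w(0,.15,.08)),proj(T,w(.09,.045,.253)),proj(T,w(.09,.06,.253)))
cv2.imwrite("pics/c5.png",cv2.resize(a,(700,592)))
```

```text
7.4833 [ 0.43650564 -0.34612922  0.33152997] [ 0.64097743 -0.06555612 -0.1379994 ]
[211.68515849 219.03283684] [256.62310635 164.76666722] [249.59689874 164.34507981]
```

View pics/c5.png

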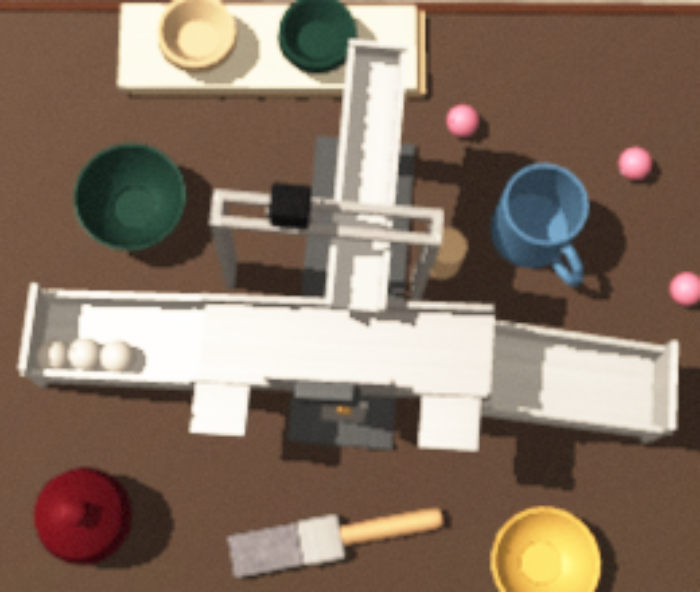

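All three balls lie in the left chute at crop (57,353), (84,354) and (116,355). The block (290,205) is at the end of its travel and the pottery hasn't moved. I'll let the balls settle, then hand in.

{"method": "jog_arm", "body": {
  "deltas": [
    [[0,0,0,0,0,0,0],[0,0,0,0,0,0,0],[0,0,0,0,0,0,0],[0,0,0,0,0,0,0],[0,0,0,0,0,0,0],[0,0,0,0,0,0,0],[0,0,0,0,0,0,0],[0,0,0,0,0,0,0]]
  ]
}}

```text
time_s: 8.2
position: [0.4401, -0.3418, 0.3313]
orientation: [-0.0, 1.0, -0.029, -0.0]
wrist_force: [-0.5, -0.9, -0.1]
finger_gap: 0.0002
grip_force: 0.0
```

{"method": "jog_arm", "body": {
  "deltas": [
    [[0,0,0,0,0,0,0],[0,0,0,0,0,0,0],[0,0,0,0,0,0,0],[0,0,0,0,0,0,0],[0,0,0,0,0,0,0],[0,0,0,0,0,0,0],[0,0,0,0,0,0,0],[0,0,0,0,0,0,0]]
  ]
}}

```text
time_s: 8.87
position: [0.4399, -0.342, 0.3313]
orientation: [0.0, 1.0, -0.029, 0.0]
wrist_force: [0.8, 0.6, -0.1]
finger_gap: 0.0004
grip_force: 0.0
```

{"method": "jog_arm", "body": {
  "deltas": [
    [[0,0,0,0,0,0,0],[0,0,0,0,0,0,0],[0,0,0,0,0,0,0],[0,0,0,0,0,0,0],[0,0,0,0,0,0,0],[0,0,0,0,0,0,0],[0,0,0,0,0,0,0],[0,0,0,0,0,0,0]]
  ]
}}

```text
time_s: 9.53
position: [0.4399, -0.342, 0.3313]
orientation: [-0.0, 1.0, -0.029, 0.0]
wrist_force: [0.9, 0.4, -0.1]
finger_gap: -0.0
grip_force: 0.0
```

Run:
```python
from plant import ticket,grab_frame
import numpy as np
r=lambda:grab_frame("top")["pixels"][205:240,150:205].astype(int)
a=r();b=r();b=r();b=r();print(np.abs(a-b).max())
print(ticket.finish_job())
```

```text
10
the job is handed in; nothing more can be done
None
```

I handed the job in at about 10 s: the seesaw was rocked over to its left side, the stop pushed left to its end, all three balls at rest in the left run-out chute, and the arm clear of everything; no verdict was returned.

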